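# Park a sprung hold-down on its friction peg and knock out a bearing

## Task

Free the ball bearing from the knock-out nest: turn the winged peg anticlockwise as far as it goes so that its hold-down finger swings off the bearing, and press the peg down into its tapered hole while you hold it there, so that it stays parked by itself when you let go. Then press the ejector pedal right down so the bearing rises out of its pocket, take the bearing, and lay it flat on top of the pine block with its centre well inside the block's edges; set it down, do not drop it. The peg must still be parked at the end, and the tape measure, the bolt and the nut are to be left alone.

Things in the scene. Friction and masses are not known exactly. Their poses are not given: they have to be found in the camera images.
- fixture: Knock-out nest, fixed to the bench. Grey base plate 108 (x) x 206 (y) x 10 mm; origin at the centre of its underside, on the bench. Amid it an aluminium nest block 84 x 84 mm, top 32 mm above the bench, with a round 54 mm pocket on the origin's axis. At +y (80 mm from the origin) stands the round peg boss, 44 mm in diameter, top at 31 mm; at -y the ejector pedal (98 mm from the origin).
- peg_grip (a point): On the steel winged peg's upright axis, mid-wing, 71 mm above the bench while raised; turns with the peg. The wing is an upright tab 10 mm thick (along this point's x), 38 mm long (along y), 51 to 83 mm above the bench; under it a round collar, 34 mm in diameter, top at 45 mm. All 6 mm lower when pressed home.
- finger_tip (a point): Near the end of the hold-down finger, on its underside, 88 mm from the peg's axis and 37 mm above the bench (4 mm above the bearing) while the peg is raised. The finger is a steel bar 16 mm wide, 7 mm thick, that leaves the collar along peg_grip's -y and turns with the peg.
- peg_turn (a joint): Angle of the winged peg, rad: 0 = hold-down finger across the bearing (rest), 1.40 = stop, finger swung clear; grows anticlockwise seen from above. A weak spring (0.012 N m at 0, 0.023 N m at 1.4) swings it back to 0 unless the peg is wedged in its taper; wedged, friction of about 0.07 N m holds it.
- peg_press (a joint): How far the peg is pressed down, m: 0 = raised, its collar 6 mm above the boss; 0.006 = home, collar resting on the boss (solid stop). It begins to wedge at 0.002 and grips fully at 0.006. It needs about 9 N to start moving and 16 N to go fully home, and stays where it is left. With the finger over the bearing it cannot go home.
- bearing: Steel ball bearing, a ring 52 mm outside diameter, 18 mm high, 0.13 kg; lies flat, origin at the centre of its underside. At the start it sits in the nest's pocket with only 1 mm above the block's top; with the ejector down it rises 13 mm and stays up.
- pedal (a point): Centre of the top of the ejector's round pedal, 28 mm in diameter, 32 mm above the bench while up. Pressed straight down about 13.5 mm it reaches its stop; about 7 N; it stays down when left.
- ejector (a joint): Angle of the ejector lever, rad: 0 = pedal up, bearing seated; 0.30 = pedal fully down, bearing raised (45 mm of rise per rad).
- pine_block: Loose plain pine block 76 (x) x 119 (y) x 38 mm lying flat on the bench; origin at the centre of its underside. It stands left or right of the nest.
- tape_measure: Bystander: tape measure, 71 x 76 x 37 mm, on the other side of the nest from the pine block; origin at the centre of its underside.
- bolt_m12: Bystander: steel hex bolt lying on the bench, 46 x 62 x 20 mm, farther from the robot than the nest, to the left; origin at the centre of its underside.
- hex_nut_m20: Bystander: steel hex nut lying flat on the bench, 32 x 34 x 16 mm, nearer the robot than the nest; origin at the centre of its underside.
There are look-alikes about, which are no part of the job. There is more than one size of the bearing; the one meant has the size given above.

How it is judged:
By the outcome, as a careful person would: the job done as asked, in the order asked, and still so for the second after the job is handed in, with the robot touching nothing.
It also fails if it takes over 64 s, if anything falls off the work surface, if the arm or the gripper's body presses on something with over 40 N, if the wrist force passes 120 N, or if a joint passes its speed limit or range.

## Robot

A 6-joint arm with a two-finger parallel gripper is mounted at the origin on a cart in front of the work surface, level with it; the furniture and walls round the work are solid. World frame = base frame: x ahead of the robot, y to its left, z up, the work surface at z = 0. Lengths are in m, angles in degrees, forces in N, time in s.
With the tool pointing down it reaches from about 0.35 to 0.725 m from the base axis. Payload 4.3 kg.
Tool frame: the origin (TCP) lies on the centre line of the jaws, within the pads' length; the fingertips stand 14 mm ahead of it and the grasp point (between the pads) lies 5 mm behind it (manip.tip_reach is the z of the fingertips in the tool frame, in m); z points along the fingers, y is the line along which they close (so a half turn about z gives the same grasp; the last joint's range is limited). The gripper opens to 85 mm and grips with 20 to 120 N. Pads are 22 mm wide; open, the fingers measure 114 mm over their backs; the gripper's body (76 mm by 85 mm) begins 54 mm behind the grasp point. The pads swing forward as they close: fully open they stand 13 mm farther back than shut.
Start: joints at [-82.752, 21.618, 4.641, 73.018, 0, 83.68], TCP at [0.135, -0.559, 0.245] pointing down, gripper open.
Joint ranges: [-156.06, 156.06], [-48.1, 94.91], [-58.44, 69.94], [-101.28, 121.22], [-78.64, 73.56], [-180, 180]. Speed limits (degrees/s): [147.25, 147.25, 180, 180, 180, 180].

## Interface

Orientations are given as [roll, pitch, yaw] about the fixed x, y, z axes, in that order (R = Rz(yaw) Ry(pitch) Rx(roll)).
In Python, from workcell import manip, cams, job gives the robot as it stands. The module is installed in compiled form; this text tells all that it offers.
- The arm moves only by the tool drive_tool, never from a script. Its argument "moves" is a list of rows, each a list of 7 numbers: the shift along the tool's x, y, z as a fraction of full scale, then the turn, a rotation vector about the tool's x, y, z as a fraction of full scale, then the gripper's target within -1 to 1 (shut at 1, half-way at 0, fully open at -1). In form: [[tx, ty, tz, wx, wy, wz, hand], ...]. A call has 1 to 12 rows; each row shifts and turns the commanded pose from where the row before left it, along the tool's axes as they then stand; what a row does not reach is not made up. Full scale, the value 1, is 50 cm for a shift and 180 degrees for a turn. A row lasts 1/8 s, in which the tool goes at most 62.5 mm and 10.7 degrees, less where a joint would pass 70% of its speed; a pose out of reach is approached as far as the arm can. A call with a number of a shift or a turn outside -1 to 1 is refused whole. A call with a gripper value outside its range is refused whole. The fingers move at their own pace and stop on an object; "force" is the grip in N (left out, the last holds). Time passes only in rows, so rows that do not move let the fingers close. It gives the time, the measured TCP pose, the force, the opening and the grip force at its end, in the units of the state.
- manip.sense(): the state, without advancing time (a new reading comes with each control period).
- cams.get_image(name): name is "side" or "top"; returns the picture (420x560x3 uint8, red, green, blue); there is no depth.
- cams.camera_model(name): a dict with "intrinsics" (3x3 intrinsics, pixels), "world_to_cam" (4x4, takes a point from world to camera coordinates). Camera axes: x right, y up, looking along -z (the intrinsics and any distortion apply to the point x, -y, -z); pixel columns grow to the right and rows downward; lengths in m; the calibration is good to about 2 mm. A picture is of the moment at which its call begins. camera_model takes no time and is no camera call.
- job.job_done(): hands the job in; it is judged then, once.
The state is a dict: "clock": time; "joint_positions": joint angles; "qd": joint speeds; "tau": joint torques, N m; "tcp_pos": TCP position; "tool_rot": TCP orientation; "contact_force": force on the tool from outside, world axes, zero at the start; "ft_torque": the same for the moment, N m; "opening": finger opening in m; "gripper_force": force on a finger pad.
Only numpy, scipy, OpenCV 4.12 (cv2) and the standard library are available. Lean on these libraries where they do the work, as an engineer would, in place of code of your own. Each camera call takes 0.05 s, during which the arm holds its last target. There are 200 camera calls.

## Working session

There is one attempt and no reset: what is moved stays moved. The work goes in short steps, Python scripts to look and compute and a tool call to move; the robot and the scene stay as the last step left them, time stands still between calls to the robot, and variables do not carry over. Pictures are saved under pics/ and viewed, at most 10 in all, crops included, and the job is handed in when it is done.

Besides the shell and the picture viewer there is one more tool, called after "Request:" in YAML: its name, and indented under it one key for each argument. drive_tool: Moves the arm, as the interface text tells. Shift numbers are shares of 50 cm and turn numbers shares of 180 degrees, none past 1 either way. Its arguments: {"type":"object","properties":{"moves":{"type":"array","items":{"type":"array","items":{"type":"number","minimum":-1,"maximum":1}}},"force":{"type":"number"}},"required":["moves"]}

```bash
mkdir -p pics; python3 - <<'E'
from workcell import manip,cams,job
import cv2,numpy as np
for n in("top","side"):
    im=cams.get_image(n); cv2.imwrite(f"pics/{n}0.png",im[:,:,::-1])
    m=cams.camera_model(n); print(n,np.round(m["intrinsics"],1).tolist(),np.round(m["world_to_cam"],3).tolist(),[k for k in m])
print(manip.sense(),manip.tip_reach)
E
```

```text
top [[428.2, 0.0, 276.5], [0.0, 428.2, 204.9], [0.0, 0.0, 1.0]] [[0.016, -1.0, -0.001, -0.022], [0.99, 0.016, 0.143, -0.556], [-0.143, -0.003, 0.99, -0.994], [0.0, 0.0, 0.0, 1.0]] ['intrinsics', 'world_to_cam']
side [[506.1, 0.0, 275.1], [0.0, 506.1, 209.4], [0.0, 0.0, 1.0]] [[-0.994, -0.107, -0.004, 0.527], [0.064, -0.622, 0.78, -0.132], [-0.086, 0.776, 0.625, -1.041], [0.0, 0.0, 0.0, 1.0]] ['intrinsics', 'world_to_cam']
{'clock': 0.1, 'joint_positions': array([-8.27506793e+01,  2.16575114e+01,  4.57299160e+00,  7.30174664e+01,
       -9.96412302e-04,  8.36819215e+01]), 'qd': array([ 0.12378453, -0.13714094,  0.19773416,  0.10540376,  0.05328308,
        0.09599882]), 'tau': array([ 8.80742991e-04, -4.64693642e+01,  2.70582300e+01,  1.20051415e-02,
       -1.84810365e-04,  3.41703370e-06]), 'tcp_pos': array([ 0.13483749, -0.55841489,  0.24447251]), 'tool_rot': array([-1.79898524e+02, -1.02330090e-02,  1.35673910e+01]), 'contact_force': array([-0.60994841,  0.22325364, -0.57415029]), 'ft_torque': array([-0.0038189 ,  0.05439725,  0.02673584]), 'gripper_force': 0.0, 'opening': 0.08534105067110179} 0.014
```

View pics/top0.png

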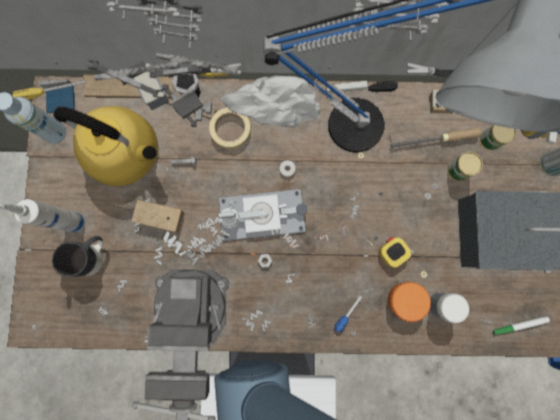

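View pics/side0.png

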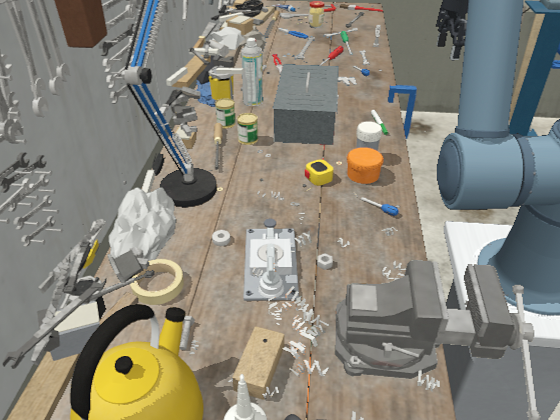

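The top view shows the nest at (262,213), with the peg on the left near (230,213) and the pedal on the right near (298,210). The pine block is at (158,216), the tape at (396,252), the nut at (265,261) and a loose ring at (287,168). I'll enlarge both views.

```bash
python3 - <<'E'
import cv2,numpy as np
a=cv2.imread("pics/top0.png")[150:275,125:315]; b=cv2.imread("pics/side0.png")[205:400,210:345]
a=cv2.resize(a,None,fx=4.2,fy=4.2,interpolation=cv2.INTER_CUBIC); b=cv2.resize(b,None,fx=3,fy=3,interpolation=cv2.INTER_CUBIC)
cv2.imwrite("pics/a.png",a);cv2.imwrite("pics/b.png",b);print(a.shape,b.shape)
E
```

```text
(525, 798, 3) (585, 405, 3)
```

View pics/a.png

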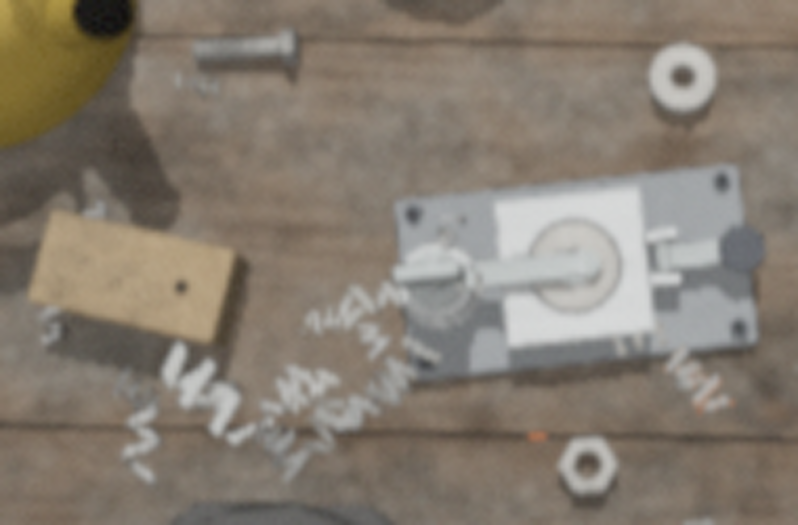

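View pics/b.png

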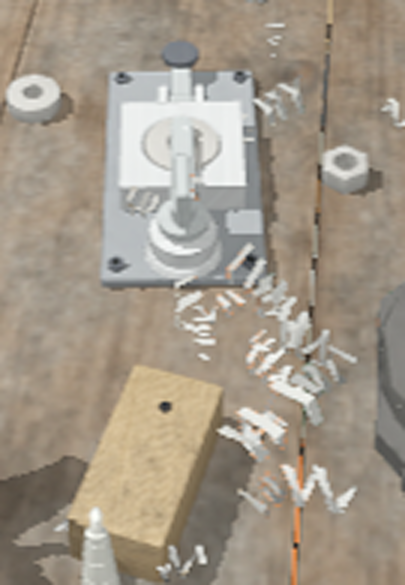

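The bearing meant is the ring in the nest, at crop (577,265), which is about 52 mm across. The loose ring at crop (683,77) is only about 36 mm, so it's the look-alike. Next I'll cast rays for the plate, nest, pedal and block.

```bash
cat >h.py <<'E'
import numpy as np,cv2
from workcell import manip,cams,job
def ray(n,p,z):
    m=cams.camera_model(n);K=m["intrinsics"];T=m["world_to_cam"];R=T[:3,:3];t=T[:3,3]
    c=-R.T@t; d=np.linalg.inv(K)@[p[0],p[1],1]; d=R.T@(d*[1,-1,-1])
    return c+d*(z-c[2])/d[2]
def proj(n,P):
    m=cams.camera_model(n);q=m["world_to_cam"][:3]@[*P,1]; u=m["intrinsics"]@(q*[1,-1,-1]); return u[:2]/u[2]
E
python3 - <<'E'
from h import *
def show(l,n,pts,z,f,o):
    P=np.array([ray(n,((x+.5)/f+o[0]-.5,(y+.5)/f+o[1]-.5),z) for x,y in pts])
    print(l,n,np.round(P[:,:2]*1000,1).tolist(),"mean",np.round(P.mean(0)[:2]*1000,1))
    if len(P)==4:
        print("  sides",[round(np.linalg.norm(P[i]-P[i-1])*1000,1) for i in range(4)],"ang",[round(np.degrees(np.arctan2(*(P[i]-P[i-1])[1::-1])),1) for i in range(4)])
A=dict(n="top",f=4.2,o=(125,150));B=dict(n="side",f=3,o=(210,205))
show("plate",pts=[(397,200),(738,165),(757,347),(413,383)],z=.010,**A)
show("nest",pts=[(494,203),(640,185),(655,330),(510,347)],z=.032,**A)
show("pedal",pts=[(741,250)],z=.032,**A)
show("bearing",pts=[(576,265)],z=.033,**A)
show("pine",pts=[(54,210),(238,250),(212,345),(30,298)],z=.038,**A)
show("plate",pts=[(101,285),(112,72),(256,72),(270,282)],z=.010,**B)
show("nest",pts=[(120,185),(121,101),(244,101),(250,185)],z=.032,**B)
show("pedal",pts=[(180,52)],z=.032,**B)
show("bearing",pts=[(182,144)],z=.033,**B)
show("pine3",pts=[(70,527),(138,367),(222,387),(160,548)],z=.038,**B)
E
```

```text
plate top [[577.2, 130.7], [601.6, -71.4], [493.4, -83.4], [469.1, 117.5]] mean [535.3  23.4]
  sides [np.float64(109.0), np.float64(203.6), np.float64(108.9), np.float64(202.4)] ang [np.float64(7.0), np.float64(-83.1), np.float64(-173.7), np.float64(96.9)]
nest top [[572.8, 71.3], [584.8, -13.3], [500.4, -23.3], [489.3, 59.8]] mean [536.9  23.6]
  sides [np.float64(84.3), np.float64(85.4), np.float64(85.0), np.float64(83.8)] ang [np.float64(7.8), np.float64(-81.9), np.float64(-173.3), np.float64(97.6)]
pedal top [[547.6, -72.3]] mean [547.6 -72.3]
bearing top [[537.2, 22.9]] mean [537.2  22.9]
pine top [[563.7, 324.6], [542.1, 217.3], [487.2, 229.5], [512.5, 335.1]] mean [526.4 276.6]
  sides [np.float64(52.3), np.float64(109.5), np.float64(56.3), np.float64(108.6)] ang [np.float64(-11.6), np.float64(-101.4), np.float64(167.5), np.float64(76.6)]
plate side [[576.1, 139.5], [600.5, -68.2], [493.0, -79.3], [468.2, 125.7]] mean [534.5  29.4]
  sides [np.float64(108.8), np.float64(209.1), np.float64(108.0), np.float64(206.5)] ang [np.float64(7.3), np.float64(-83.3), np.float64(-174.1), np.float64(96.9)]
nest side [[573.2, 70.5], [584.7, -12.6], [497.6, -21.6], [486.7, 61.6]] mean [535.5  24.5]
  sides [np.float64(87.0), np.float64(83.9), np.float64(87.6), np.float64(83.9)] ang [np.float64(5.9), np.float64(-82.1), np.float64(-174.1), np.float64(97.5)]
pedal side [[549.1, -70.7]] mean [549.1 -70.7]
bearing side [[536.3, 27.9]] mean [536.3  27.9]
pine3 side [[561.3, 331.9], [539.7, 223.5], [489.4, 232.7], [512.1, 339.3]] mean [525.6 281.9]
  sides [np.float64(49.8), np.float64(110.5), np.float64(51.2), np.float64(108.9)] ang [np.float64(-8.5), np.float64(-101.3), np.float64(169.7), np.float64(78.0)]
```

Request:
drive_tool:
  moves:
    - [0.08,-0.082,0,0,0,0,-1]
    - [0.08,-0.082,0,0,0,0,-1]
    - [0.08,-0.082,0,0,0,0,-1]
    - [0.08,-0.082,0,0,0,0,-1]
    - [0.08,-0.082,0,0,0,0,-1]
    - [0.08,-0.082,0,0,0,0,-1]
    - [0.08,-0.082,0,0,0,0,-1]
    - [0.08,-0.082,0,0,0,0,-1]
    - [0.08,-0.082,0,0,0,0,-1]
    - [0.08,-0.082,0,0,0,0,-1]
    - [0.08,-0.082,0,0,0,0,-1]
    - [0.08,-0.082,0,0,0,0,-1]
  force: 60

```text
clock: 1.6
tcp_pos: [0.4866, 0.0337, 0.245]
tool_rot: [180.0, 0.0, 13.6]
contact_force: [1.1, -0.8, 0.0]
opening: 0.0857
gripper_force: 0.0
```

Request:
drive_tool:
  moves:
    - [0,0,0,0,0,-0.0575,-1]
    - [0,0,0,0,0,-0.0575,-1]
    - [0,0,0,0,0,-0.0575,-1]
    - [0,0,0,0,0,-0.0575,-1]
    - [0,0,0,0,0,-0.0575,-1]
    - [0,0,0,0,0,-0.0575,-1]
    - [0,0,0,0,0,-0.0575,-1]
    - [0,0,0,0,0,-0.0575,-1]
    - [0,0,0,0,0,0,-1]

```text
clock: 2.72
tcp_pos: [0.4857, 0.0319, 0.2449]
tool_rot: [-179.9, -0.0, 96.2]
contact_force: [-0.2, 0.3, 0.3]
opening: 0.0853
gripper_force: 0.0
```

```bash
cat >>h.py <<'E'
from scipy.spatial.transform import Rotation as Ro
def to(goal,yaw=None):
    s=manip.sense();R=Ro.from_euler('xyz',s["tool_rot"],degrees=True);p=s["tcp_pos"]
    print("t",round(s["clock"],2),"p",np.round(p*1000,1),"rot",np.round(s["tool_rot"],2),"op",round(s["opening"]*1000,1),"F",np.round(s["contact_force"],1),"q6",round(s["joint_positions"][5],1))
    if goal is not None: print("shift fractions",np.round(R.inv().apply(np.array(goal)-p)/.5,4))
    if yaw is not None: print("turn fractions",np.round((R.inv()*Ro.from_euler('xyz',[180,0,yaw],degrees=True)).as_rotvec()/np.pi,4))
E
python3 -c "
from h import *
to((.5264,.1034,.14),96.9)"
```

```text
t 2.73 p [485.7  31.9 244.9] rot [-179.95   -0.     96.25] op 85.3 F [-0.2  0.3  0.3] q6 80.0
shift fractions [0.1333 0.0966 0.2097]
turn fractions [-0.0003 -0.     -0.0036]
```

Request:
drive_tool:
  moves:
    - [0.0445,0.0322,0.07,0,0,-0.0036,-1]
    - [0.0445,0.0322,0.07,0,0,0,-1]
    - [0.0445,0.0322,0.07,0,0,0,-1]
    - [0,0,0,0,0,0,-1]

```text
clock: 3.22
tcp_pos: [0.5241, 0.1048, 0.1372]
tool_rot: [-179.7, -0.0, 97.0]
contact_force: [-0.2, -0.6, -0.7]
opening: 0.0856
gripper_force: 0.0
```

```bash
python3 - <<'E'
from h import *
to((.5264,.1034,.066),96.9)
c=np.array([.536,.024]);a=np.radians(6.9);ux=np.array([np.cos(a),np.sin(a)]);uy=np.array([-ux[1],ux[0]])
for k in(-19,19):
  for x in (-5,5):
    w=c+uy*(.08+k/1e3)+ux*x/1e3
    print(k,x,((proj("top",(*w,.083))-[124.5,149.5])*4.2-.5).round(),((proj("side",(*w,.083))-[209.5,204.5])*3-.5).round())
im=cams.get_image("side");cv2.imwrite("pics/c.png",cv2.resize(im[180:330,200:350],None,fx=4,fy=4,interpolation=cv2.INTER_CUBIC)[:,:,::-1])
E
```

```text
t 3.23 p [524.1 104.8 137.2] rot [-1.7965e+02 -1.0000e-02  9.6990e+01] op 85.6 F [-0.2 -0.6 -0.7] q6 87.5
shift fractions [-0.0034  0.0051  0.1424]
turn fractions [-0.0019 -0.0001  0.0005]
-19 -5 [461. 276.] [191. 149.]
-19 5 [459. 258.] [175. 149.]
19 -5 [392. 283.] [191. 192.]
19 5 [390. 265.] [175. 192.]
```

View pics/c.png

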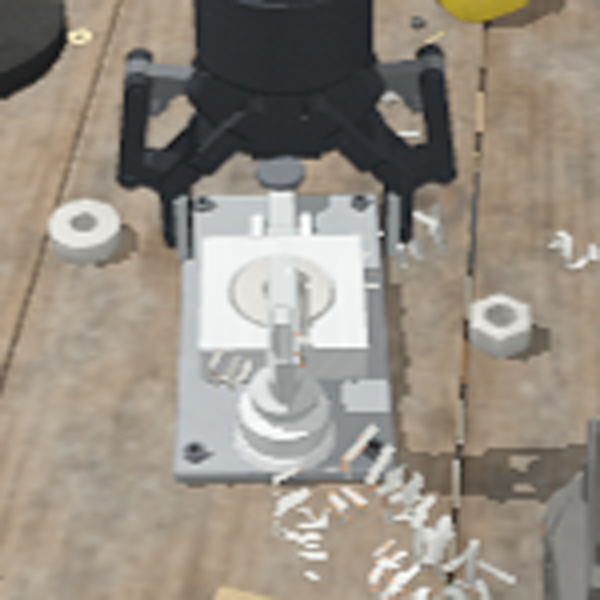

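The predicted wing outline matches the picture, and the gripper at about column 287 sits over the wing at about column 285. I'll descend and grip.

Request:
drive_tool:
  moves:
    - [-0.0034,0.005,0.05,0,0,0,-1]
    - [0,0,0.05,0,0,0,-1]
    - [0,0,0.042,0,0,0,-1]
    - [0,0,0,0,0,0,1]
    - [0,0,0,0,0,0,1]
    - [0,0,0,0,0,0,1]
    - [0,0,0,0,0,0,1]
    - [0,0,0,0,0,0,1]
    - [0,0,0,0,0,0,1]
  force: 60

```text
clock: 4.4
tcp_pos: [0.5275, 0.1022, 0.0697]
tool_rot: [-179.9, 0.0, 97.0]
contact_force: [-5.0, -0.1, 5.7]
opening: 0.0088
gripper_force: 60.2
```

```bash
python3 -c "
from h import *
to((.5264,.1034,.066),96.9);print(manip.sense()['ft_torque'])"
```

```text
t 4.4 p [527.5 102.2  69.7] rot [-1.7988e+02  3.0000e-02  9.7020e+01] op 8.8 F [-5.  -0.1  5.7] q6 87.2
shift fractions [ 0.0026 -0.0019  0.0074]
turn fractions [-0.0007  0.0002  0.0006]
[-0.22912619  0.89355923 -0.00334305]
```

Request:
drive_tool:
  moves:
    - [0,0,0,0,0,-0.05,1]
    - [0,0,0,0,0,-0.05,1]
    - [0,0,0,0,0,-0.05,1]
    - [0,0,0,0,0,-0.05,1]

```text
clock: 4.9
tcp_pos: [0.5284, 0.1027, 0.0697]
tool_rot: [180.0, -0.0, 133.3]
contact_force: [-2.2, 1.0, 3.0]
opening: 0.0089
gripper_force: 59.8
```

Request:
drive_tool:
  moves:
    - [0,0,0,0,0,-0.05,1]
    - [0,0,0,0,0,-0.05,1]
    - [0,0,0,0,0,-0.05,1]
    - [0,0,0,0,0,-0.05,1]
    - [0,0,0,0,0,-0.05,1]
    - [0,0,0,0,0,0,1]

```text
clock: 5.65
tcp_pos: [0.5288, 0.1039, 0.0697]
tool_rot: [179.8, 0.0, 177.9]
contact_force: [-1.4, 5.1, 3.8]
opening: 0.0086
gripper_force: 59.8
```

```bash
python3 -c "
from h import *
to((.5264,.1034,.0637),176.9);print(manip.sense()['ft_torque'])"
```

```text
t 5.65 p [528.8 103.9  69.7] rot [1.7982e+02 1.0000e-02 1.7795e+02] op 8.6 F [-1.4  5.1  3.8] q6 6.3
shift fractions [ 0.0048 -0.0012  0.012 ]
turn fractions [0.001  0.     0.0058]
[ 1.16135248  0.47165602 -0.10772988]
```

Request:
drive_tool:
  moves:
    - [0,0,0,0,0,-0.012,1]
    - [0,0,0.004,0,0,0,1]
    - [0,0,0.004,0,0,0,1]
    - [0,0,0.004,0,0,0,1]
    - [0,0,0,0,0,0,1]

```text
clock: 6.28
tcp_pos: [0.529, 0.104, 0.0656]
tool_rot: [179.8, 0.1, -180.0]
contact_force: [-7.0, 4.9, 17.8]
opening: 0.0087
gripper_force: 62.1
```

```bash
python3 -c "
from h import *
to(None);print(manip.sense()['ft_torque'])"
```

```text
t 6.28 p [529.  104.   65.6] rot [ 1.7981e+02  7.0000e-02 -1.8000e+02] op 8.7 F [-7.   4.9 17.8] q6 4.3
[ 1.10906835  1.61247928 -0.35254696]
```

Request:
drive_tool:
  moves:
    - [0,0,0.003,0,0,0,1]
    - [0,0,0.003,0,0,0,1]
    - [0,0,0,0,0,0,1]

```text
clock: 6.65
tcp_pos: [0.5292, 0.104, 0.0654]
tool_rot: [179.8, 0.2, -180.0]
contact_force: [-14.1, 3.4, 39.1]
opening: 0.0089
gripper_force: 65.4
```

Request:
drive_tool:
  moves:
    - [0,0,0.003,0,0,0,1]
    - [0,0,0,0,0,0,1]

```text
clock: 6.9
tcp_pos: [0.5295, 0.1039, 0.0651]
tool_rot: [179.8, 0.2, -180.0]
contact_force: [-17.1, 2.9, 47.9]
opening: 0.0089
gripper_force: 66.9
```

Request:
drive_tool:
  moves:
    - [0,0,-0.008,0,0,0,1]
    - [0,0,0,0,0,0,1]

```text
clock: 7.15
tcp_pos: [0.5293, 0.1038, 0.0655]
tool_rot: [179.8, 0.1, -180.0]
contact_force: [-7.8, 5.4, 19.5]
opening: 0.0086
gripper_force: 62.7
```

```bash
python3 - <<'E'
from h import *
to(None)
im=cams.get_image("side");t=cams.get_image("top")
a=cv2.resize(im[180:330,200:350],(400,400),interpolation=cv2.INTER_CUBIC);b=cv2.resize(t[140:260,190:310],(400,400),interpolation=cv2.INTER_CUBIC)
cv2.imwrite("pics/d.png",np.hstack([a,b])[:,:,::-1])
E
```

```text
t 7.15 p [529.3 103.8  65.5] rot [ 1.7983e+02  1.2000e-01 -1.8000e+02] op 8.6 F [-7.8  5.4 19.5] q6 4.3
```

View pics/d.png

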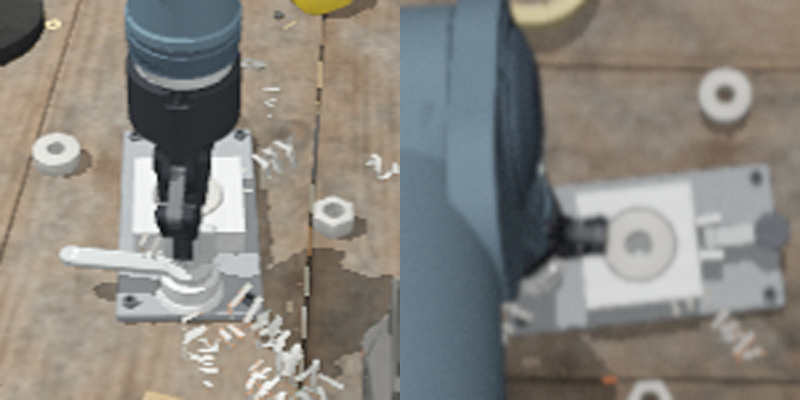

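Request:
drive_tool:
  moves:
    - [0,0,-0.004,0,0,0,-1]
    - [0,0,0,0,0,0,-1]
    - [0,0,0,0,0,0,-1]
    - [0,0,0,0,0,0,-1]
    - [0,0,0,0,0,0,-1]
    - [0,0,-0.05,0,0,0,-1]
    - [0,0,-0.06,0,0,0,-1]
    - [0,0,-0.06,0,0,0,1]
    - [0.1,0,0,0,0,0.0575,1]
    - [0,0,0,0,0,0.0575,1]
    - [0,0,0,0,0,0.0575,1]
    - [0,0,0,0,0,0.0575,1]

```text
clock: 8.75
tcp_pos: [0.4786, 0.1023, 0.1498]
tool_rot: [-180.0, 0.0, 138.4]
contact_force: [0.4, -0.9, 0.2]
opening: 0.0004
gripper_force: 0.0
```

```bash
python3 - <<'E'
from h import *
to((.548,-.072,.09),96.9)
g=[]
for n in("side","top"):
    im=cams.get_image(n); 
    c=np.array([.536,.024]);a=np.radians(6.9);pg=c+.08*np.array([-np.sin(a),np.cos(a)])
    f=np.radians(-83.1+80.2);d=np.array([np.cos(f),np.sin(f)])
    print(n,"origin",[proj(n,(*(pg+.088*d),z)).round(1) for z in(.038,.044)], [proj(n,(*pg,z)).round(1) for z in(.077,.083)])
    x0,y0=(200,200) if n=="side" else (190,140)
    g.append(cv2.resize(im[y0:y0+120,x0:x0+120],(400,400),interpolation=cv2.INTER_CUBIC))
cv2.imwrite("pics/e.png",np.hstack(g)[:,:,::-1])
E
```

```text
t 8.75 p [478.6 102.3 149.8] rot [-1.7999e+02  1.0000e-02  1.3842e+02] op 0.4 F [ 0.4 -0.9  0.2] q6 46.2
shift fractions [-0.3351 -0.1687  0.1196]
turn fractions [-0.000e+00  1.000e-04  2.307e-01]
side origin [array([226.7, 272.9]), array([226.5, 270.8])] [array([270.7, 263.6]), array([270.7, 261.3])]
top origin [array([231.2, 180.6]), array([230.9, 180.1])] [array([226.3, 214.4]), array([226. , 214.1])]
```

View pics/e.png

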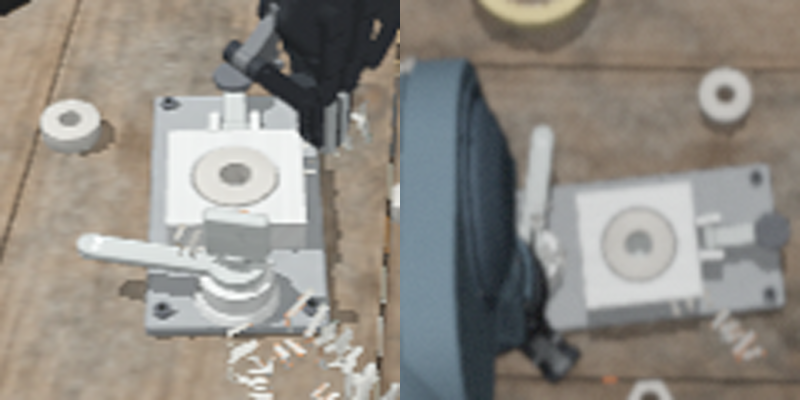

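The finger end is at side pixel (225,273), which fits the pressed-home height and the full 80°, so the peg is parked. Next, the pedal.

Request:
drive_tool:
  moves:
    - [-0.084,-0.042,0,0,0,0,1]
    - [-0.084,-0.042,0,0,0,0,1]
    - [-0.084,-0.042,0,0,0,0,1]
    - [-0.084,-0.042,0,0,0,0,1]
    - [0,0,0,0,0,0.0575,1]
    - [0,0,0,0,0,0.0575,1]
    - [0,0,0,0,0,0.0575,1]
    - [0,0,0,0,0,0.0575,1]
    - [0,0,0.06,0,0,0,1]
    - [0,0,0,0,0,0,1]

```text
clock: 10.1
tcp_pos: [0.5478, -0.0711, 0.1177]
tool_rot: [-179.7, -0.1, 97.5]
contact_force: [0.7, 0.0, 0.4]
opening: 0.0
gripper_force: 0.0
```

```bash
python3 -c "
from h import *
to((.548,-.072,.048),96.9)"
```

```text
t 10.1 p [547.8 -71.1 117.7] rot [-1.7973e+02 -1.0000e-01  9.7510e+01] op 0.0 F [0.7 0.  0.4] q6 68.5
shift fractions [-0.0021  0.0009  0.1395]
turn fractions [-0.0015 -0.0005  0.0034]
```

Request:
drive_tool:
  moves:
    - [-0.002,0.001,0.07,0,0,0,1]
    - [0,0,0.065,0,0,0,1]
    - [0,0,0.008,0,0,0,1]
    - [0,0,0.008,0,0,0,1]
    - [0,0,0.008,0,0,0,1]
    - [0,0,0,0,0,0,1]

```text
clock: 10.85
tcp_pos: [0.5514, -0.0731, 0.0421]
tool_rot: [179.9, 0.1, 97.4]
contact_force: [-0.1, 0.6, 3.2]
opening: -0.0
gripper_force: 0.9
```

Request:
drive_tool:
  moves:
    - [0,0,0.004,0,0,0,1]
    - [0,0,0.004,0,0,0,1]
    - [0,0,0.002,0,0,0,1]
    - [0,0,0,0,0,0,1]

```text
clock: 11.35
tcp_pos: [0.5516, -0.0732, 0.0371]
tool_rot: [179.9, 0.1, 97.4]
contact_force: [-2.5, -1.6, 5.7]
opening: -0.0002
gripper_force: 2.8
```

Request:
drive_tool:
  moves:
    - [0,0,0.005,0,0,0,1]
    - [0,0,0.005,0,0,0,1]
    - [0,0,0,0,0,0,1]

```text
clock: 11.72
tcp_pos: [0.5517, -0.0731, 0.0336]
tool_rot: [179.8, 0.1, 97.4]
contact_force: [-7.0, -0.3, 16.8]
opening: -0.0002
gripper_force: 8.3
```

Request:
drive_tool:
  moves:
    - [0,0,0.004,0,0,0,1]
    - [0,0,0,0,0,0,1]

```text
clock: 11.98
tcp_pos: [0.5519, -0.0731, 0.0333]
tool_rot: [179.8, 0.1, 97.4]
contact_force: [-10.5, 0.8, 30.0]
opening: 0.0
gripper_force: 14.1
```

The pedal hit its stop at 30 N, with the tip at about 19 mm as expected. I'll lift, open and go over the bearing.

Request:
drive_tool:
  moves:
    - [0,0,-0.07,0,0,0,1]
    - [0,0,-0.07,0,0,0,1]
    - [0,0,-0.06,0,0,0,-1]
    - [0,0,0,0,0,0,-1]

```text
clock: 12.48
tcp_pos: [0.5535, -0.0731, 0.132]
tool_rot: [179.6, 0.2, 97.4]
contact_force: [0.5, -0.2, 0.6]
opening: 0.0352
gripper_force: 0.0
```

```bash
python3 - <<'E'
from h import *
to((.5363,.0245,.12),96.9)
g=[]
for n in("side","top"):
    im=cams.get_image(n); x0,y0=(200,200) if n=="side" else (190,140)
    print(n,[(z,proj(n,(.5363,.0245,z)).round(1)) for z in(.033,.046)],x0,y0)
    g.append(cv2.resize(im[y0:y0+120,x0:x0+120],(400,400),interpolation=cv2.INTER_CUBIC))
cv2.imwrite("pics/f.png",np.hstack(g)[:,:,::-1])
E
```

```text
t 12.47 p [553.5 -73.1 132. ] rot [1.7957e+02 1.6000e-01 9.7400e+01] op 35.2 F [ 0.5 -0.2  0.6] q6 68.6
shift fractions [ 0.198  -0.0092  0.0235]
turn fractions [0.0024 0.0009 0.0028]
side [(0.033, array([270.5, 251.5])), (0.046, array([270.5, 246.9]))] 200 200
top [(0.033, array([261.1, 213.1])), (0.046, array([260.9, 212.4]))] 190 140
```

View pics/f.png

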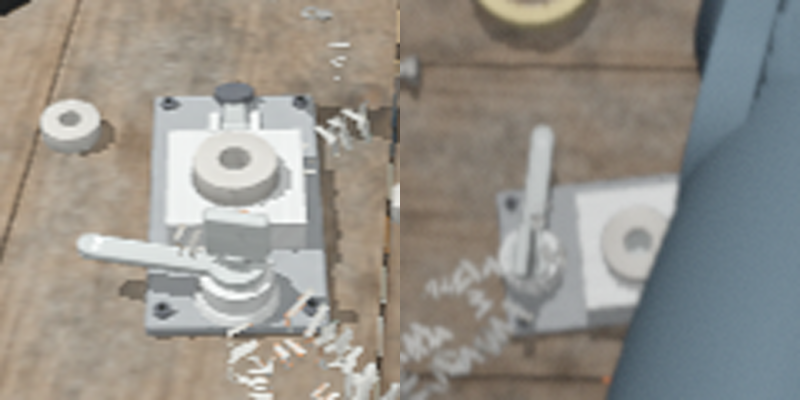

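The bearing is raised, with its hole at side pixel (270.5,247), exactly as predicted for a top at 46 mm. The peg is still parked. I'll approach.

Request:
drive_tool:
  moves:
    - [0.1,-0.005,0,0,0,0.0028,-1]
    - [0.098,-0.004,0,0,0,0,-1]
    - [0,0,0.04,0,0,0,-1]
    - [0,0,0,0,0,0,-1]
    - [0,0,0,0,0,0,-1]

```text
clock: 13.2
tcp_pos: [0.5334, 0.0248, 0.1079]
tool_rot: [-179.9, -0.0, 96.8]
contact_force: [0.9, -0.7, 0.4]
opening: 0.0856
gripper_force: 0.0
```

```bash
python3 -c "
from h import *
to((.5363,.0245,.047),96.9)"
```

```text
t 13.2 p [533.4  24.8 107.9] rot [-1.7993e+02 -1.0000e-02  9.6830e+01] op 85.6 F [ 0.9 -0.7  0.4] q6 79.0
shift fractions [-0.0014  0.0059  0.1218]
turn fractions [-0.0004 -0.     -0.0004]
```

Request:
drive_tool:
  moves:
    - [0,0.004,0.05,0,0,0,-1]
    - [0,0,0.04,0,0,0,-1]
    - [0,0,0.024,0,0,0,-1]
    - [0,0,0,0,0,0,-1]
    - [0,0,0,0,0,0,-1]

```text
clock: 13.82
tcp_pos: [0.5364, 0.0252, 0.0521]
tool_rot: [179.9, 0.0, 96.9]
contact_force: [0.2, 0.3, -0.3]
opening: 0.0855
gripper_force: 0.0
```

```bash
python3 -c "
from h import *
to((.5363,.0245,.047),96.9)"
```

```text
t 13.82 p [536.4  25.2  52.1] rot [1.7993e+02 2.0000e-02 9.6850e+01] op 85.5 F [ 0.2  0.3 -0.3] q6 79.1
shift fractions [-0.0013 -0.0004  0.0101]
turn fractions [ 0.0004  0.0001 -0.0003]
```

Request:
drive_tool:
  moves:
    - [-0.0013,0,0.01,0,0,0,-1]
    - [0,0,0,0,0,0,-1]
    - [0,0,0,0,0,0,0.4]
    - [0,0,0,0,0,0,0.4]
    - [0,0,0,0,0,0,0.4]
    - [0,0,0,0,0,0,0.4]
    - [0,0,0,0,0,0,0.4]
  force: 40

```text
clock: 14.7
tcp_pos: [0.536, 0.0248, 0.0465]
tool_rot: [180.0, 0.0, 96.9]
contact_force: [-0.9, 0.2, 2.4]
opening: 0.0495
gripper_force: 41.2
```

Request:
drive_tool:
  moves:
    - [0,0,-0.02,0,0,0,0.4]
    - [0,0,-0.04,0,0,0,0.4]
    - [0,0,-0.06,0,0,0,0.4]
    - [0,0,-0.06,0,0,0,0.4]
    - [0,0,-0.02,0,0,0,0.4]
    - [0,0,0,0,0,0,0.4]

```text
clock: 15.45
tcp_pos: [0.5361, 0.0247, 0.1466]
tool_rot: [179.9, 0.0, 96.9]
contact_force: [0.6, 0.0, -2.0]
opening: 0.0498
gripper_force: 41.8
```

```bash
python3 - <<'E'
from h import *
to((.526,.279,.146),78)
g=[]
for n in("side","top"):
    im=cams.get_image(n); x0,y0=(180,150) if n=="side" else (130,110)
    g.append(cv2.resize(im[y0:y0+170,x0:x0+170],(400,400),interpolation=cv2.INTER_CUBIC))
cv2.imwrite("pics/g.png",np.hstack(g)[:,:,::-1])
E
```

```text
t 15.45 p [536.1  24.7 146.6] rot [1.7994e+02 2.0000e-02 9.6870e+01] op 49.8 F [ 0.6  0.  -2. ] q6 79.0
shift fractions [0.5073 0.0407 0.001 ]
turn fractions [0.0003 0.     0.1048]
```

View pics/g.png

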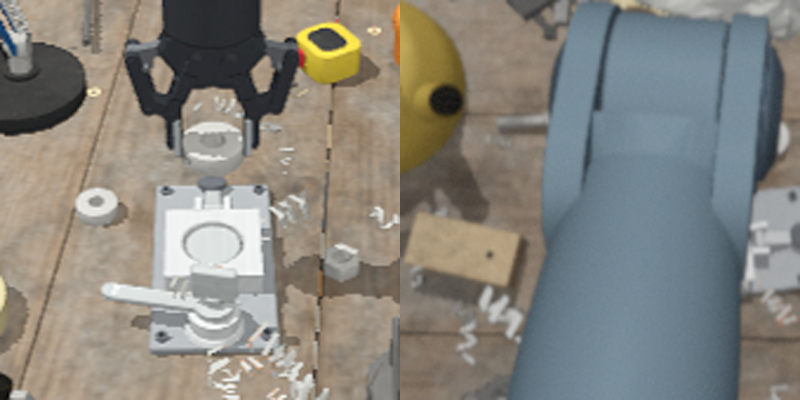

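Bearing is held level, and the peg is still parked. Before moving to the block I'll check clearance to the kettle spout, at top (150,152) and side (175,313).

```bash
python3 -c "
from h import *
for z in (.1,.15,.2): print(z,ray('top',(150,153),z).round(3),ray('side',(175,314),z).round(3))"
```

```text
0.1 [0.664 0.282 0.1  ] [0.667 0.259 0.1  ]
0.15 [0.651 0.266 0.15 ] [0.65  0.299 0.15 ]
0.2 [0.637 0.251 0.2  ] [0.633 0.339 0.2  ]
```

Request:
drive_tool:
  moves:
    - [0.1,0.008,0,0,0,0,0.4]
    - [0.1,0.008,0,0,0,0,0.4]

```text
clock: 15.8
tcp_pos: [0.5308, 0.1255, 0.1447]
tool_rot: [-179.8, -0.0, 96.8]
contact_force: [0.5, 0.4, -2.4]
opening: 0.0495
gripper_force: 41.8
```

Request:
drive_tool:
  moves:
    - [0.1,0.008,0,0,0,0,0.4]
    - [0.1,0.008,0,0,0,0,0.4]
    - [0.1,0.008,0,0,0,0,0.4]
    - [0,0,0,0,0,0.05,0.4]
    - [0,0,0,0,0,0.05,0.4]
    - [0,0,0,0,0,0,0.4]
    - [0,0,0,0,0,0,0.4]

```text
clock: 16.68
tcp_pos: [0.5252, 0.275, 0.1453]
tool_rot: [-179.9, 0.1, 79.0]
contact_force: [-0.2, 0.7, -0.9]
opening: 0.0496
gripper_force: 41.8
```

```bash
python3 -c "
from h import *
to((.526,.279,.060),78)"
```

```text
t 16.68 p [525.2 275.  145.3] rot [-1.7992e+02  6.0000e-02  7.8980e+01] op 49.6 F [-0.2  0.7 -0.9] q6 122.5
shift fractions [0.0084 0.0003 0.1706]
turn fractions [-0.0005  0.0003  0.0054]
```

Request:
drive_tool:
  moves:
    - [0.006,0.001,0.06,0,0,0.005,0.4]
    - [0,0,0.06,0,0,0,0.4]
    - [0,0,0.03,0,0,0,0.4]
    - [0,0,0.01,0,0,0,0.4]
    - [0,0,0,0,0,0,0.4]
    - [0,0,0,0,0,0,0.4]

```text
clock: 17.42
tcp_pos: [0.5278, 0.2785, 0.0675]
tool_rot: [179.9, -0.1, 78.0]
contact_force: [-0.8, 0.6, -1.9]
opening: 0.0495
gripper_force: 41.9
```

```bash
python3 -c "
from h import *
to((.526,.279,.0565),78)"
```

```text
t 17.43 p [527.8 278.5  67.5] rot [ 1.7989e+02 -6.0000e-02  7.7980e+01] op 49.5 F [-0.8  0.6 -1.9] q6 123.8
shift fractions [ 0.0001 -0.0037  0.0219]
turn fractions [ 0.0006 -0.0004 -0.0001]
```

Request:
drive_tool:
  moves:
    - [0,-0.003,0.006,0,0,0,0.4]
    - [0,0,0.006,0,0,0,0.4]
    - [0,0,0.004,0,0,0,0.4]
    - [0,0,0,0,0,0,0.4]
    - [0,0,0,0,0,0,0.4]

```text
clock: 18.05
tcp_pos: [0.5254, 0.2785, 0.0583]
tool_rot: [180.0, 0.0, 78.0]
contact_force: [0.4, 0.4, -0.7]
opening: 0.0494
gripper_force: 41.9
```

Request:
drive_tool:
  moves:
    - [0,0,0.003,0,0,0,0.4]
    - [0,0,0,0,0,0,0.4]
    - [0,0,0,0,0,0,0.4]

```text
clock: 18.42
tcp_pos: [0.5253, 0.2785, 0.0567]
tool_rot: [180.0, 0.0, 78.0]
contact_force: [-0.7, -0.3, -1.5]
opening: 0.0498
gripper_force: 41.9
```

Request:
drive_tool:
  moves:
    - [0,0,0.002,0,0,0,0.4]
    - [0,0,0,0,0,0,0.4]

```text
clock: 18.68
tcp_pos: [0.5254, 0.2786, 0.0565]
tool_rot: [180.0, -0.0, 78.0]
contact_force: [-2.2, -0.8, 4.3]
opening: 0.0499
gripper_force: 42.4
```

Request:
drive_tool:
  moves:
    - [0,0,0.002,0,0,0,0.4]
    - [0,0,0,0,0,0,0.4]

```text
clock: 18.92
tcp_pos: [0.5254, 0.2786, 0.0564]
tool_rot: [179.9, -0.0, 78.0]
contact_force: [-4.8, -2.3, 10.9]
opening: 0.0497
gripper_force: 42.9
```

Contact came at 56.5 mm, as predicted. I'll ease off, release slowly and retreat.

Request:
drive_tool:
  moves:
    - [0,0,-0.002,0,0,0,0.4]
    - [0,0,0,0,0,0,-0.4]
    - [0,0,0,0,0,0,-0.8]
    - [0,0,0,0,0,0,-1]
    - [0,0,0,0,0,0,-1]
    - [0,0,0,0,0,0,-1]
    - [0,0,-0.04,0,0,0,-1]
    - [0,0,-0.08,0,0,0,-1]
    - [0,0,-0.08,0,0,0,-1]
    - [-0.1,0,0,0,0,0,-1]
    - [-0.1,0,0,0,0,0,-1]
    - [-0.1,0,0,0,0,0,-1]

```text
clock: 20.42
tcp_pos: [0.4938, 0.1306, 0.156]
tool_rot: [179.9, 0.0, 78.0]
contact_force: [0.9, -0.5, -0.3]
opening: 0.0855
gripper_force: 0.0
```

Request:
drive_tool:
  moves:
    - [-0.1,0,0,0,0,0,-1]
    - [-0.1,0,0,0,0,0,-1]
    - [-0.1,0,0,0,0,0,-1]
    - [-0.1,0,0,0,0,0,-1]
    - [0,0,0,0,0,0,-1]

```text
clock: 21.05
tcp_pos: [0.452, -0.0664, 0.156]
tool_rot: [180.0, 0.0, 77.7]
contact_force: [0.0, 0.8, -0.0]
opening: 0.0851
gripper_force: 0.0
```

```bash
python3 - <<'E'
from h import *
to(None)
g=[]
for n in("side","top"):
    im=cams.get_image(n); x0,y0=(190,205) if n=="side" else (125,120)
    print(n,proj(n,(.5255,.2786,.056)).round(1))
    g.append(cv2.resize(im[y0:y0+190,x0:x0+190],(400,400),interpolation=cv2.INTER_CUBIC))
cv2.imwrite("pics/i.png",np.hstack(g)[:,:,::-1])
E
```

```text
t 21.05 p [452.  -66.4 156. ] rot [1.7996e+02 4.0000e-02 7.7650e+01] op 85.1 F [ 0.   0.8 -0. ] q6 86.0
side [259.3 347.6]
top [153.4 214.7]
```

View pics/i.png

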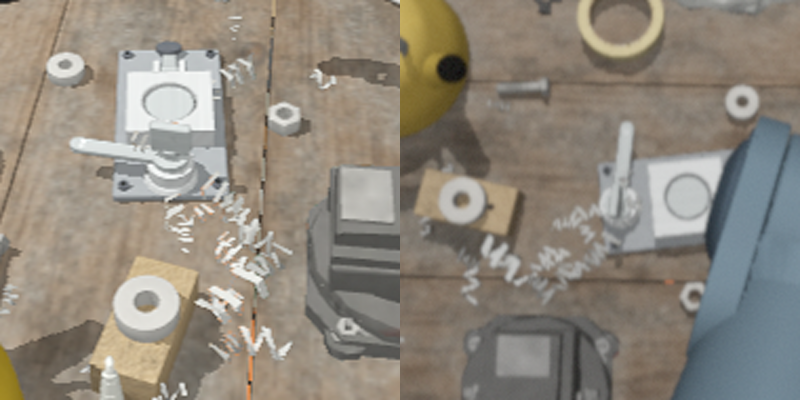

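The bearing lies flat and central on the block, at top crop (462,199) with the block's centre near (468,203). The peg is still parked, the pedal is down, and the bystanders haven't moved.

```bash
python3 -c "
from workcell import job
print(job.job_done())"
```

```text
the job is handed in; nothing more can be done
None
```

I handed the job in at about 21 s: the peg is parked, the pedal is fully down, the bearing lies flat near the centre of the pine block, and the tape measure, bolt and nut were not touched.

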